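Index the inspection slide under the microscope

TASK

The steel punch is loaded on the blue carriage of the inspection slide: first shut the clear cover over it, before the carriage is moved from the loading end. Then grip the carriage's orange post and slide the carriage along its rail towards the microscope until you feel its spring ball click into the notch of the brass index block; do not run past the notch. Finish there still gripping the post, with the carriage held at rest in the notch, and leave the bottle, the tin and the loupe undisturbed.

Things in the scene. Friction and masses are not known exactly. Their poses are not given: they have to be found in the camera images.
- rail: fixed slide on the worktop: dark steel base plate 380 mm long (y), 175 mm deep (x -45 to +130 mm), 8 mm thick, with an aluminium bar 40 mm wide along y, top 24 mm above the worktop, a stop at each end. Origin on the worktop under the bar's middle; x across the rail away from the robot, z up. The carriage runs along +y from the loading end, y = -115 mm, to +115 mm at most.
- carriage: blue carriage on the rail, 90 mm long (y) by 68 mm (x -34 to +34 mm), blue top 56 mm above the worktop. Origin at worktop height under its middle; axes parallel to the rail's. It slides only along y, with 1 N of friction, and starts at the rail's y = -115 mm. An 8 mm spring ball looks out of its far (+x) side at the middle of its length.
- post (a point): middle of the grip on the carriage's upright round post, 16 mm in diameter, orange in its upper part, 66 mm in front (-x) of the carriage's origin, 78 mm above the worktop. The post's top is 90 mm above the worktop, the top of the bracket that carries it 42 mm; it is free on both sides along the rail.
- pocket (a point): middle of the floor of the pocket in the carriage's top, 40 mm above the worktop, 16 mm deep, 74 mm long along y and 17 mm wide.
- punch: steel doming punch, 12 mm thick and 66 mm long, lying loose in the pocket along the rail and quite below the pocket's rim; origin in the middle of its underside, y along its length.
- cover (a joint): hinge angle of the cover: 0 = shut flat on the carriage, grows as it opens (upright at 1.57, at most 1.9). It has friction and stays where it is left (1 N at its free edge moves it).
- cover_hinge (a point): middle of the cover's hinge line, 34 mm beyond (+x) the carriage's middle, 58.5 mm above the worktop, along the rail's y. The cover is a clear pane in an aluminium frame, 68 mm from hinge to free edge, 90 mm along the rail, 5 mm thick; shut, its top is 61.5 mm above the worktop. It starts open by about 70 to 100 degrees and shuts towards the robot.
- cover_edge (a point): middle of the cover's free edge, 68 mm from the hinge line.
- index_block: fixed brass block behind the rail, 40 mm along y, 42 mm high, red line across its top; behind it an aluminium pillar carries a black microscope tube 30 mm thick that points slantwise down at the rail, its top 130 mm above the worktop, its lower end 62 mm beyond the rail's middle line. Origin on the rail's middle line at worktop height, abreast of the notch; axes parallel to the rail's.
- notch (a point): gap between two upright steel ridges, 10 mm apart, on the brass block's face to the rail, 30 mm above the worktop; the ball is in it when the carriage's origin is abreast (same y). Pushing the carriage, resistance rises about 5 N over friction from 11 mm before the notch, turns to a pull past the first crest (5 mm before) and rises again beyond the notch; 5 mm past it the ball jumps out.
- bottle: small white bottle with a red screw cap, 31 mm in diameter, 56 mm high, standing on the worktop to the right of the slide; origin in the middle of its underside. Leave alone.
- tin: round aluminium tin, 50 mm in diameter, 25 mm high, on the worktop to the right of the slide; origin in the middle of its underside. Leave alone.
- loupe: open folding loupe, black and white, 26 x 60 x 15 mm, on the worktop to the left of the slide; origin in the middle of its underside. Leave alone.
Not all that is in view belongs to the job. Of the things that look like the punch, the smaller one is meant.

How it is judged:
On the way:
1. the cover is shut over the punch with the carriage still at the loading end (value of joint cover below 0.06 rad and distance between punch and pocket below 0.02 m and distance of carriage from where it was at the start of the episode below 0.015 m), for 0.2 s.
At the end, for the whole second after the job is handed in: the carriage is at rest (under 5 mm/s) within 2.5 mm of the notch's middle, the cover is shut (under 0.06 rad) with the punch in the pocket (within 20 mm of its middle), and the fingers still grip the post (more than 3 N on the carriage, TCP within 16 mm of the post's axis) (value of joint cover below 0.06 rad and distance between punch and pocket below 0.02 m and y of carriage in the frame of index_block between -0.0025 and 0.0025 m and linear speed of carriage below 0.005 m/s and contact force between the fingers and carriage above 3 N and horizontal distance between the grasp point and post below 0.016 m); the arm keeps its last pose, push and grip.
It fails at once if the carriage is moved away from the loading end with the cover open (value of joint cover above 0.12 rad and distance of carriage from where it was at the start of the episode above 0.02 m).
It fails at once if the carriage runs past the notch by more than 12 mm (y of carriage in the frame of index_block above 0.012 m).
It fails at once if the bottle, the tin or the loupe is disturbed (moved more than 20 mm) (distance of any of bottle, tin, loupe from where it was at the start of the episode above 0.02 m).
It also fails if it takes over 64 s, if anything falls off the work surface, if the arm or the gripper's body presses on something with over 40 N, if the wrist force passes 120 N, or if a joint passes its speed limit or range.

ROBOT

A 6-joint arm with a two-finger parallel gripper is mounted at the origin on a cart in front of the work surface, level with it; the furniture and walls round the work are solid. World frame = base frame: x ahead of the robot, y to its left, z up, the work surface at z = 0. Lengths are in m, angles in rad, forces in N, time in s.
With the tool pointing down it reaches from about 0.375 to 0.975 m from the base axis. Payload 3.8 kg.
Tool frame: the origin (TCP) lies between the finger pads, 19 mm behind the fingertips; this is the grasp point; z points along the fingers, y is the line along which they close (so a half turn about z gives the same grasp; the last joint's range is limited). The gripper opens to 85 mm and grips with 20 to 120 N. Pads are 22 mm wide; open, the fingers measure 114 mm over their backs; the gripper's body (76 mm by 85 mm) begins 54 mm behind the grasp point. The pads swing forward as they close: fully open they stand 13 mm farther back than shut.
Start: joints at [-1.249, 0.264, 1.604, -0, 1.274, -0.037], TCP at [0.237, -0.632, 0.25] pointing down, gripper open.
Joint ranges: [-2.63, 2.63], [-0.94, 2.18], [0.31, 2.57], [-1.31, 4.45], [0, 2.66], [-2.55, 2.55]. Speed limits (rad/s): [2.57, 2.57, 3.14, 3.14, 3.14, 3.14].

INTERFACE

Orientations are given as a rotation vector (axis times angle).
In Python, from workcell import bot, read_camera, camera_info, ticket gives the robot as it stands.
- The arm moves only by the tool servo_tool, never from a script. Its argument "targets" is a list of rows, each an object of numbers: "hand": the closure, from -1 (fully open) to 1 (shut); "x", "y", "z": the shift along the tool's x, y, z as a fraction of full scale; "roll": the turn about the tool's z as a fraction of full scale. In form: [{"hand": .., "x": .., "y": .., "z": .., "roll": ..}, ...]. A call has 1 to 10 rows; each row is the pose to reach, as a shift and turn from the pose commanded when the call began, along the tool's axes at that moment, turning the shorter way round; what a row does not reach only later rows make up. Full scale, the value 1, is 50 cm for a shift and 180 degrees for a turn. A row lasts 1/12 s, in which the tool goes at most 41.7 mm and 7.16 degrees, less where a joint would pass 70% of its speed; a pose out of reach is approached as far as the arm can. A call with a number of a shift or a turn outside -1 to 1 is refused whole. A call with a gripper value outside its range is refused whole. The fingers move at their own pace and stop on an object; "grip_force" is the grip in N (left out, the last holds). Time passes only in rows, so rows that repeat a pose let the fingers close. It gives the time, the measured TCP pose, the force, the opening and the grip force at its end, in the units of the state.
- bot.read_state(): the state, without advancing time (a new reading comes with each control period).
- read_camera(name): name is "scene" or "top" or "wrist"; returns the picture (400x640x3 uint8, red, green, blue); there is no depth.
- camera_info(name): a dict with "fx", "fy", "cx", "cy" (pixels), "eye" and "orientation" of the camera in the world; the wrist camera has in their place "T_tool_cam" (4x4, takes a point from camera to tool coordinates, whose origin is the TCP and whose axes are the flange's). Camera axes: x right, y down, z forward; pixel columns grow to the right and rows downward; lengths in m; the calibration is good to about 2 mm. A picture is of the moment at which its call begins: read the wrist's pose just before it. camera_info takes no time and is no camera call.
- ticket.finish_job(): hands the job in; it is judged then, once.
The state is a dict: "time": time; "q": joint angles; "joint_vel": joint speeds; "joint_torque": joint torques, N m; "tool_pos": TCP position; "tcp_rot": TCP orientation; "wrist_force": force on the tool from outside, world axes, zero at the start; "torque": the same for the moment, N m; "width": opening from 0.0 (shut) to 1.0 (fully open); "grip_force": force on a finger pad.
Only numpy, scipy, OpenCV 4.12 (cv2) and the standard library are available. Lean on these libraries where they do the work, as an engineer would, in place of code of your own. Each camera call takes 0.05 s, during which the arm holds its last target. There are 200 camera calls.

## Working session

There is one attempt and no reset: what is moved stays moved. The work goes in short steps, Python scripts to look and compute and a tool call to move; the robot and the scene stay as the last step left them, time stands still between calls to the robot, and variables do not carry over. Pictures are saved under pics/ and viewed, at most 10 in all, crops included, and the job is handed in when it is done.

Besides the shell and the picture viewer there is one more tool, called after "Emit:" as a command line: name --argument value ..., lists and objects as JSON in quotes. servo_tool: Moves the arm, as the interface text tells. Its arguments: {"type":"object","properties":{"targets":{"type":"array"},"grip_force":{"type":"number"}},"required":["targets"]}

```bash
mkdir -p pics; python3 - <<'E'
from workcell import bot, read_camera, camera_info
import cv2
s=bot.read_state();print(s)
for n in("scene","top"):
    i=camera_info(n);print(n,i)
    cv2.imwrite(f"pics/{n}0.png",read_camera(n)[:,:,::-1])
print(camera_info("wrist"))
E
```

```text
{'time': 0.0, 'q': array([-1.24889153e+00,  2.64730641e-01,  1.60539135e+00, -2.01003333e-05,
        1.27368108e+00, -3.69054402e-02]), 'joint_vel': array([ 1.25210770e-03, -7.57263193e-04,  8.34679965e-04,  4.16454053e-04,
       -2.36334856e-05,  1.02428397e-03]), 'joint_torque': array([ 1.94292275e-03, -5.15111518e+01, -3.67313755e+01,  2.41291309e-04,
        1.28470862e-02, -1.79874411e-05]), 'tool_pos': array([ 0.23680324, -0.63136034,  0.24866777]), 'tcp_rot': array([-3.08901825e+00, -5.60218371e-01,  5.22613126e-04]), 'wrist_force': array([-0.68026499,  0.28313583,  0.54122298]), 'torque': array([ 0.04941595, -0.00639032, -0.02338896]), 'grip_force': 0.0, 'width': 1.0016469639987136}
scene {'fx': 418.3752317901344, 'fy': 418.3752317901344, 'cx': 322.1591074067312, 'cy': 196.08218221928723, 'eye': array([-0.08524651, -0.6535362 ,  0.62961782]), 'orientation': array([-2.00238796,  0.86325727, -0.43614639])}
top {'fx': 487.91428043736244, 'fy': 487.91428043736244, 'cx': 321.6025579171222, 'cy': 200.47448890155724, 'eye': array([ 0.41475895, -0.04713893,  1.15427761]), 'orientation': array([-2.18273748,  2.16295707, -0.10187728])}
{'fx': 305.0596515248479, 'fy': 305.0596515248479, 'cx': 313.3342257613898, 'cy': 193.96991295110035, 'T_tool_cam': array([[-8.10530398e-04, -9.46298335e-01, -3.23293680e-01,
         8.32686108e-02],
       [ 9.99999616e-01, -8.74754704e-04,  5.33534512e-05,
         9.05275888e-04],
       [-3.33290949e-04, -3.23293512e-01,  9.46298681e-01,
        -1.23645621e-01],
       [ 0.00000000e+00,  0.00000000e+00,  0.00000000e+00,
         1.00000000e+00]])}
```

View pics/top0.png

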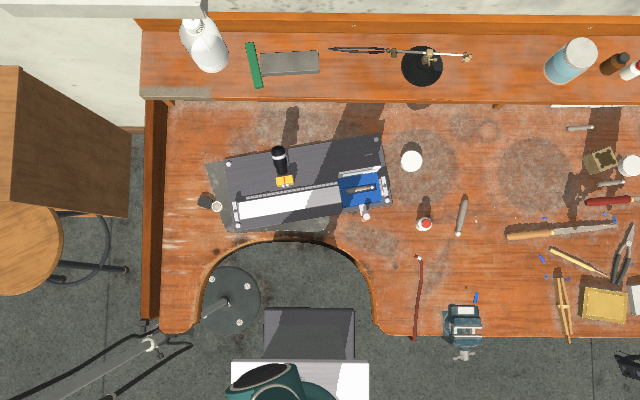

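View pics/scene0.png

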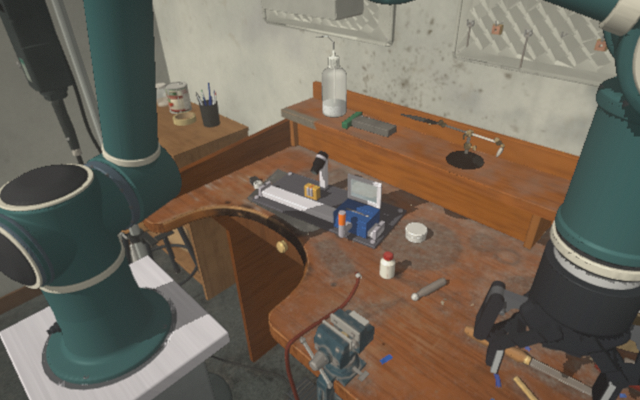

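The top picture shows the slide at about (215-395, 135-235), with the carriage at its right end near (360,190), the post near (365,212), and the index block at (285,181). I'll zoom in to measure.

```bash
python3 - <<'E'
import cv2
a=cv2.imread("pics/top0.png")[130:240,200:400]
cv2.imwrite("pics/topc.png",cv2.resize(a,None,fx=4,fy=4,interpolation=cv2.INTER_CUBIC))
a=cv2.imread("pics/scene0.png")[140:260,240:440]
cv2.imwrite("pics/scenec.png",cv2.resize(a,None,fx=4,fy=4,interpolation=cv2.INTER_CUBIC))
E
```

```text
(no output)
```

View pics/topc.png

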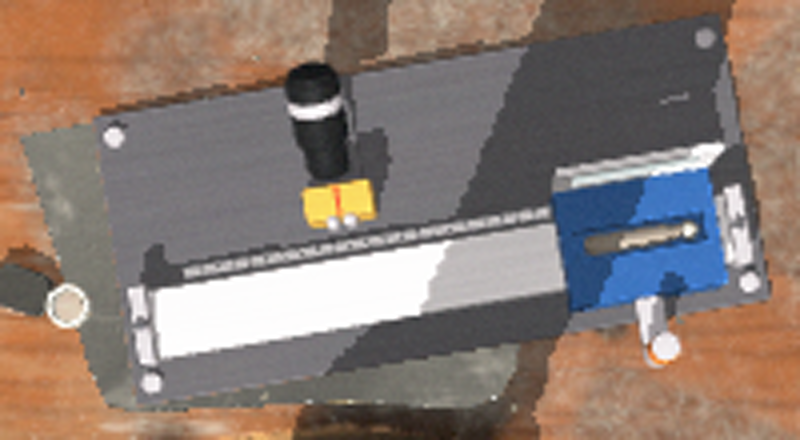

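View pics/scenec.png

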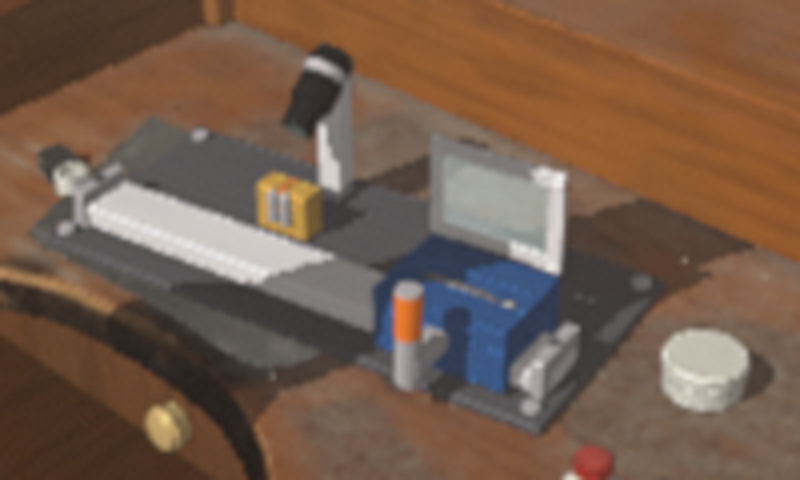

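```bash
cat > h.py <<'E'
import numpy as np, cv2
from scipy.optimize import least_squares
from scipy.spatial.transform import Rotation as R
from workcell import camera_info
C={n:camera_info(n) for n in("top","scene")}
def proj(i,P,eye=None,Rm=None):
    Rm=R.from_rotvec(i["orientation"]).as_matrix() if Rm is None else Rm
    p=(np.asarray(P)-(i["eye"] if eye is None else eye))@Rm
    return np.array([i["cx"]+i["fx"]*p[0]/p[2],i["cy"]+i["fy"]*p[1]/p[2]])
def world(p,L):
    c,s=np.cos(p[2]),np.sin(p[2])
    return np.array([p[0]+c*L[0]-s*L[1],p[1]+s*L[0]+c*L[1],L[2]])
E
cat > fit.py <<'E'
from h import *
T=lambda u,v:(u/4+200-.375,v/4+130-.375); S=lambda u,v:(u/4+240-.375,v/4+140-.375)
def cov(a,y): return (.034-.068*np.cos(a),y,.0585+.068*np.sin(a))
obs=[("top",T(97,113),lambda p:(.130,.19,.008)),("top",T(137,403),lambda p:(-.045,.19,.008)),
("top",T(722,15),lambda p:(.130,-.19,.008)),("top",T(770,297),lambda p:(-.045,-.19,.008)),
("top",T(666,346),lambda p:(-.066,-.115,.090)),("top",T(567,308),lambda p:(-.034,-.07,.056)),("top",T(727,285),lambda p:(-.034,-.16,.056)),
("top",T(337,200),lambda p:(p[5],p[3],.042)),
("scene",S(30,232),lambda p:(-.045,.19,.008)),("scene",S(152,118),lambda p:(.130,.19,.008)),
("scene",S(662,290),lambda p:(.130,-.19,.008)),("scene",S(540,433),lambda p:(-.045,-.19,.008)),
("scene",S(409,286),lambda p:(-.066,-.115,.090)),("scene",S(508,315),lambda p:(-.034,-.16,.056)),
("scene",S(290,182),lambda p:(p[5],p[3],.042)),
("scene",S(434,136),lambda p:cov(p[4],-.07)),("scene",S(566,172),lambda p:cov(p[4],-.16))]
def f(p): return np.concatenate([proj(C[c],world(p,L(p)))-uv for c,uv,L in obs])
r=least_squares(f,[.45,.05,.1,.04,1.5,.06],loss="soft_l1");p=r.x
print(np.round(p,4)); print(np.round(f(p).reshape(-1,2),1).tolist())
for n,L in(("post",(-.066,-.115,.078)),("edge",cov(p[4],-.115)),("hinge",(.034,-.115,.0585)),("postend",(-.066,p[3],.078))):print(n,world(p,L).round(4))
E
python3 fit.py
```

```text
[ 0.5269 -0.0188  0.1736  0.0514  1.619   0.0516]
[[-1.4, 0.3], [-0.6, 0.4], [-0.4, -0.9], [0.6, 0.5], [-0.1, 0.1], [1.2, -0.2], [0.5, -1.0], [0.2, -0.7], [2.7, 0.7], [11.8, 2.0], [1.0, -2.4], [-1.0, -1.0], [-1.0, 0.8], [-1.5, 5.0], [-0.7, 0.8], [-0.3, -0.8], [0.2, 0.5]]
post [ 0.4818 -0.1435  0.078 ]
edge [ 0.5835 -0.1256  0.1264]
hinge [ 0.5803 -0.1262  0.0585]
postend [0.453  0.0205 0.078 ]
```

```bash
cat >> h.py <<'E'
P=np.array([.5269,-.0188,.1736])
from workcell import bot
def goto(targets,yaw=P[2]):
    "targets: rail-local TCP (x,y,z); prints move rows in tool units from the current pose"
    s=bot.read_state(); M=R.from_rotvec(s["tcp_rot"]).as_matrix()
    print("t",round(s["time"],2),"pos",s["tool_pos"].round(4),"F",s["wrist_force"].round(1),"z",M[:,2].round(3),"roll",round(float(-np.degrees(yaw-np.arctan2(M[1,0],M[0,0]))*-1/-180),4))
    c,sn=np.cos(P[2]),np.sin(P[2]); d=s["tool_pos"]-[P[0],P[1],0]
    print("local",np.round([c*d[0]+sn*d[1],-sn*d[0]+c*d[1],d[2]],4))
    for L in targets: print(np.round(M.T@(world(P,L)-s["tool_pos"])/.5,4))
E
python3 -c "
from h import *
goto([(.085,-.115,.25),(-.0,-.25,.25)])"
```

```text
t 0.1 pos [ 0.2368 -0.6314  0.2488] F [ 0.7  0.6 -0.2] z [-0.001  0.002 -1.   ] roll 0.0589
local [-0.3916 -0.5533  0.2488]
[ 1.0982e+00 -6.8620e-01 -1.0000e-03]
[ 0.8814 -0.4521 -0.0015]
```

Emit:
servo_tool --targets '[{"hand":1,"x":0.08,"y":-0.05,"z":0,"roll":0.03},{"hand":1,"x":0.15,"y":-0.09,"z":0,"roll":0.059},{"hand":1,"x":0.22,"y":-0.14,"z":0,"roll":0.059},{"hand":1,"x":0.29,"y":-0.18,"z":0,"roll":0.059},{"hand":1,"x":0.36,"y":-0.225,"z":0,"roll":0.059},{"hand":1,"x":0.43,"y":-0.27,"z":0,"roll":0.059},{"hand":1,"x":0.5,"y":-0.31,"z":0,"roll":0.059},{"hand":1,"x":0.57,"y":-0.355,"z":0,"roll":0.059},{"hand":1,"x":0.62,"y":-0.39,"z":0,"roll":0.059},{"hand":1,"x":0.65,"y":-0.405,"z":0,"roll":0.059}]'

```text
time: 0.93
tool_pos: [0.4716, -0.3244, 0.2495]
tcp_rot: [-3.127, -0.276, -0.0]
wrist_force: [-0.2, -0.1, 0.3]
width: 0.0
grip_force: 0.0
```

```bash
python3 -c "
from h import *
goto([(.085,-.115,.25),(.085,-.115,.124)])"
```

```text
t 0.93 pos [ 0.4716 -0.3244  0.2495] F [-0.2 -0.1  0.3] z [-0.     0.002 -1.   ] roll 0.0008
local [-0.1072 -0.2915  0.2495]
[ 3.854e-01 -3.520e-01 -2.000e-04]
[ 0.3853 -0.3514  0.2518]
```

Emit:
servo_tool --targets '[{"hand":1,"x":0.055,"y":-0.05,"z":0,"roll":0},{"hand":1,"x":0.11,"y":-0.1,"z":0,"roll":0},{"hand":1,"x":0.165,"y":-0.15,"z":0,"roll":0},{"hand":1,"x":0.22,"y":-0.2,"z":0,"roll":0},{"hand":1,"x":0.275,"y":-0.25,"z":0,"roll":0},{"hand":1,"x":0.33,"y":-0.3,"z":0,"roll":0},{"hand":1,"x":0.37,"y":-0.338,"z":0,"roll":0},{"hand":1,"x":0.385,"y":-0.352,"z":0.04,"roll":0},{"hand":1,"x":0.385,"y":-0.352,"z":0.11,"roll":0},{"hand":1,"x":0.385,"y":-0.352,"z":0.11,"roll":0}]'

```text
time: 1.77
tool_pos: [0.6255, -0.1195, 0.1875]
tcp_rot: [-3.126, -0.275, 0.018]
wrist_force: [-2.7, -0.3, -1.6]
width: 0.002
grip_force: 0.0
```

```bash
python3 - <<'E'
from h import *
from workcell import read_camera
goto([(.085,-.115,.124)])
s=bot.read_state()
for n in("wrist","scene"):
    a=read_camera(n)[:,:,::-1]
    if n=="scene": a=cv2.resize(a[120:270,220:460],(640,400),interpolation=cv2.INTER_CUBIC)
    cv2.imwrite(f"pics/{n}1.png",a)
    globals()[n]=a
cv2.imwrite("pics/both1.png",cv2.resize(np.vstack([wrist,scene]),(480,600)))
E
```

```text
t 1.77 pos [ 0.6255 -0.1195  0.1875] F [-2.7 -0.3 -1.6] z [-0.012  0.003 -1.   ] roll 0.0006
local [ 0.0798 -0.1162  0.1875]
[ 0.0119 -0.0018  0.1268]
```

View pics/both1.png

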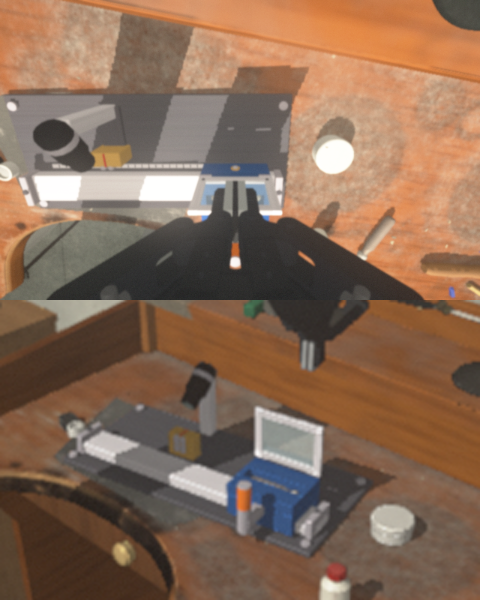

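The wrist picture shows the cover upright in front of the shut fingers (frame around (235,190)). The scene picture shows the fingers above and behind it, with nothing in the way. Next I descend behind it.

Emit:
servo_tool --targets '[{"hand":1,"x":0.012,"y":-0.002,"z":0.06,"roll":0},{"hand":1,"x":0.012,"y":-0.002,"z":0.127,"roll":0},{"hand":1,"x":0.012,"y":-0.002,"z":0.127,"roll":0},{"hand":1,"x":0.012,"y":-0.002,"z":0.127,"roll":0},{"hand":1,"x":0.012,"y":-0.002,"z":0.127,"roll":0}]'

```text
time: 2.28
tool_pos: [0.6362, -0.1205, 0.134]
tcp_rot: [3.129, 0.271, 0.004]
wrist_force: [1.0, 0.4, 0.4]
width: -0.003
grip_force: 0.0
```

```bash
python3 - <<'E'
from h import *
L=[]
for a in np.radians([92,80,70,60,50,40,30,20,10,3]):
    r=.045+.012*(1-a/1.6)
    L.append((.034-r*np.cos(a)+.003*np.sin(a)+.011,-.115,.0585+r*np.sin(a)+.003*np.cos(a)+.019))
print(np.round(L,3).tolist())
goto(L)
E
```

```text
[[0.05, -0.115, 0.122], [0.04, -0.115, 0.124], [0.031, -0.115, 0.123], [0.023, -0.115, 0.122], [0.015, -0.115, 0.118], [0.007, -0.115, 0.113], [0.001, -0.115, 0.107], [-0.005, -0.115, 0.099], [-0.009, -0.115, 0.09], [-0.011, -0.115, 0.083]]
t 2.28 pos [ 0.6362 -0.1205  0.134 ] F [1.  0.4 0.4] z [ 0.003 -0.001 -1.   ] roll -0.0003
local [ 0.0901 -0.1191  0.134 ]
[-0.0812 -0.0081  0.0231]
[-0.1005 -0.0081  0.02  ]
[-0.1174 -0.0081  0.0207]
[-0.1343 -0.0081  0.0245]
[-0.1506 -0.008   0.0314]
[-0.1658 -0.008   0.0414]
[-0.1793 -0.008   0.0543]
[-0.1906 -0.008   0.0697]
[-0.1991 -0.0081  0.0872]
[-0.2032 -0.0081  0.1006]
```

Emit:
servo_tool --targets '[{"hand":1,"x":-0.02,"y":-0.004,"z":0.02,"roll":0},{"hand":1,"x":-0.04,"y":-0.008,"z":0.02,"roll":0},{"hand":1,"x":-0.06,"y":-0.008,"z":0.02,"roll":0},{"hand":1,"x":-0.08,"y":-0.008,"z":0.02,"roll":0},{"hand":1,"x":-0.09,"y":-0.008,"z":0.02,"roll":0},{"hand":1,"x":-0.1,"y":-0.008,"z":0.02,"roll":0},{"hand":1,"x":-0.11,"y":-0.008,"z":0.02,"roll":0},{"hand":1,"x":-0.117,"y":-0.008,"z":0.021,"roll":0},{"hand":1,"x":-0.117,"y":-0.008,"z":0.021,"roll":0}]'

```text
time: 3.03
tool_pos: [0.5763, -0.126, 0.121]
tcp_rot: [3.13, 0.272, -0.001]
wrist_force: [0.4, 0.3, -0.4]
width: -0.004
grip_force: 0.0
```

```bash
python3 - <<'E'
from h import *
L=[]
for a in np.radians([60,50,40,30,20,10,3,0]):
    r=.045+.012*(1-a/1.6)
    L.append((.034-r*np.cos(a)+.003*np.sin(a)+.011,-.115,.0585+r*np.sin(a)+.003*np.cos(a)+.019))
goto(L)
E
```

```text
t 3.03 pos [ 0.5763 -0.126   0.121 ] F [ 0.4  0.3 -0.4] z [-0. -0. -1.] roll -0.0001
local [ 0.0301 -0.1141  0.121 ]
[-0.0141  0.0017 -0.0011]
[-0.0305  0.0017  0.0059]
[-0.0456  0.0018  0.0159]
[-0.0591  0.0018  0.0288]
[-0.0703  0.0018  0.0442]
[-0.0788  0.0018  0.0618]
[-0.0829  0.0018  0.0752]
[-0.0842  0.0018  0.0811]
```

Emit:
servo_tool --targets '[{"hand":1,"x":-0.014,"y":0,"z":0,"roll":0},{"hand":1,"x":-0.022,"y":0,"z":0.003,"roll":0},{"hand":1,"x":-0.03,"y":0,"z":0.006,"roll":0},{"hand":1,"x":-0.038,"y":0,"z":0.011,"roll":0},{"hand":1,"x":-0.046,"y":0,"z":0.016,"roll":0},{"hand":1,"x":-0.052,"y":0,"z":0.022,"roll":0},{"hand":1,"x":-0.059,"y":0,"z":0.029,"roll":0}]'

```text
time: 3.62
tool_pos: [0.5475, -0.131, 0.1062]
tcp_rot: [-3.13, -0.272, -0.0]
wrist_force: [1.7, -0.1, 0.3]
width: 0.003
grip_force: 0.3
```

```bash
python3 - <<'E'
from h import *
from workcell import read_camera
goto([(-.005,-.115,.099),(-.009,-.115,.09),(-.012,-.115,.0815),(-.012,-.115,.0795)])
for n in("wrist","scene"):
    a=read_camera(n)[:,:,::-1]
    if n=="scene": a=cv2.resize(a[120:270,220:460],(640,400),interpolation=cv2.INTER_CUBIC)
    globals()[n]=a
cv2.imwrite("pics/both2.png",cv2.resize(np.vstack([wrist,scene]),(480,600)))
E
```

```text
t 3.62 pos [ 0.5475 -0.131   0.1062] F [ 1.7 -0.1  0.3] z [ 0.  0. -1.] roll -0.0001
local [ 0.001  -0.1141  0.1062]
[-0.0119  0.0019  0.0144]
[-0.0199  0.0019  0.0324]
[-0.0259  0.0019  0.0494]
[-0.0259  0.0019  0.0534]
```

View pics/both2.png

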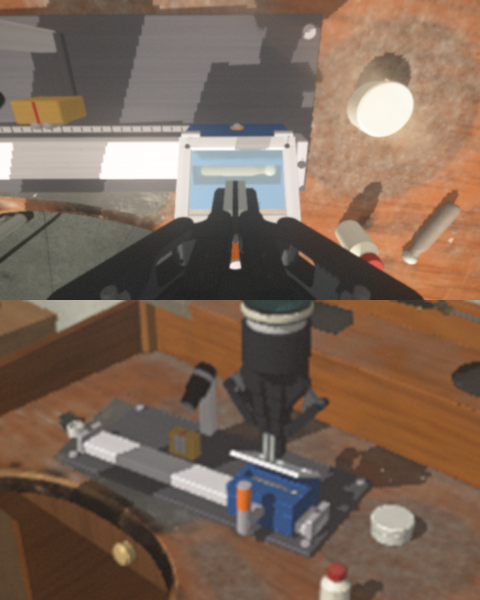

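The cover is now about 30° open, with the fingers on its outer face near (235,200) in the wrist view. The punch is visible in the pocket through the pane. Next I press it down the rest of the way.

Emit:
servo_tool --targets '[{"hand":1,"x":-0.006,"y":0.002,"z":0.007,"roll":0},{"hand":1,"x":-0.012,"y":0.002,"z":0.014,"roll":0},{"hand":1,"x":-0.016,"y":0.002,"z":0.023,"roll":0},{"hand":1,"x":-0.02,"y":0.002,"z":0.032,"roll":0},{"hand":1,"x":-0.023,"y":0.002,"z":0.039,"roll":0},{"hand":1,"x":-0.025,"y":0.002,"z":0.045,"roll":0},{"hand":1,"x":-0.025,"y":0.002,"z":0.05,"roll":0},{"hand":1,"x":-0.025,"y":0.002,"z":0.051,"roll":0},{"hand":1,"x":-0.025,"y":0.002,"z":0.051,"roll":0}]'

```text
time: 4.47
tool_pos: [0.5355, -0.134, 0.0806]
tcp_rot: [-3.13, -0.272, 0.001]
wrist_force: [0.6, -0.2, -0.0]
width: 0.001
grip_force: 0.0
```

Emit:
servo_tool --targets '[{"hand":1,"x":-0.008,"y":0,"z":0.002,"roll":0},{"hand":1,"x":-0.016,"y":0,"z":0.003,"roll":0},{"hand":1,"x":-0.016,"y":0,"z":0.004,"roll":0},{"hand":1,"x":-0.016,"y":0,"z":0.004,"roll":0}]'

```text
time: 4.8
tool_pos: [0.5284, -0.1358, 0.0801]
tcp_rot: [3.129, 0.272, 0.003]
wrist_force: [0.0, -0.4, 4.2]
width: 0.0
grip_force: 2.4
```

Emit:
servo_tool --targets '[{"hand":1,"x":0,"y":0,"z":0.004,"roll":0},{"hand":1,"x":0,"y":0,"z":0.004,"roll":0},{"hand":1,"x":0,"y":0,"z":0.004,"roll":0},{"hand":1,"x":0,"y":0,"z":0.004,"roll":0}]'

```text
time: 5.13
tool_pos: [0.5284, -0.1358, 0.0798]
tcp_rot: [3.129, 0.272, 0.002]
wrist_force: [-4.4, 1.8, 17.4]
width: -0.004
grip_force: 8.1
```

The stop is firm: 17 N with no further travel, so the cover is shut. Now I lift, open the gripper, and go above the post.

Emit:
servo_tool --targets '[{"hand":1,"x":0,"y":0,"z":-0.06,"roll":0},{"hand":0.5,"x":0,"y":0,"z":-0.14,"roll":0},{"hand":-1,"x":-0.01,"y":0,"z":-0.2,"roll":0},{"hand":-1,"x":-0.04,"y":0,"z":-0.2,"roll":0},{"hand":-1,"x":-0.08,"y":0,"z":-0.2,"roll":0},{"hand":-1,"x":-0.08,"y":0,"z":-0.2,"roll":0},{"hand":-1,"x":-0.08,"y":0,"z":-0.2,"roll":0},{"hand":-1,"x":-0.08,"y":0,"z":-0.2,"roll":0}]'

```text
time: 5.8
tool_pos: [0.4883, -0.1423, 0.1768]
tcp_rot: [-3.13, -0.272, -0.0]
wrist_force: [0.3, 0.6, 0.0]
width: 0.978
grip_force: 0.0
```

```bash
python3 - <<'E'
from h import *
from workcell import read_camera
goto([(-.066,-.115,.18),(-.066,-.115,.078)])
s=bot.read_state();i=camera_info("wrist")
a=read_camera("wrist")[:,:,::-1].copy()
T=np.eye(4);T[:3,:3]=R.from_rotvec(s["tcp_rot"]).as_matrix();T[:3,3]=s["tool_pos"];T=T@i["T_tool_cam"]
u=proj(i,world(P,(-.066,-.115,.09)),T[:3,3],T[:3,:3]);print("post top expected",u)
t=read_camera("scene")[:,:,::-1]
t=cv2.resize(t[120:270,220:460],(640,400),interpolation=cv2.INTER_CUBIC)
cv2.imwrite("pics/both3.png",cv2.resize(np.vstack([a,t]),(480,600)))
E
```

```text
t 5.8 pos [ 0.4883 -0.1423  0.1768] F [0.3 0.6 0. ] z [ 0.  0. -1.] roll -0.0002
local [-0.0593 -0.115   0.1768]
[-0.0133 -0.     -0.0064]
[-0.0134  0.      0.1976]
post top expected [312.14557207 217.03927751]
```

View pics/both3.png

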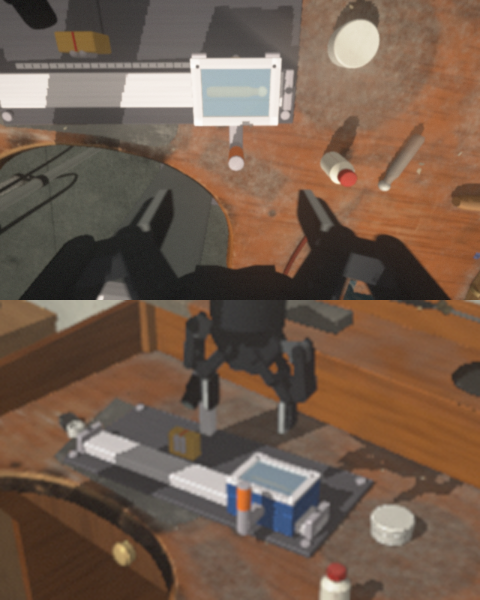

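The cover lies flat on the carriage with the punch under it. The post top is at about (315,217) in the wrist view, against an expected (312,217), so the fit is good. I descend and grip.

Emit:
servo_tool --targets '[{"hand":-1,"x":-0.013,"y":0,"z":0.05,"roll":0},{"hand":-1,"x":-0.013,"y":0,"z":0.11,"roll":0},{"hand":-1,"x":-0.013,"y":0,"z":0.17,"roll":0},{"hand":-1,"x":-0.013,"y":0,"z":0.198,"roll":0},{"hand":-1,"x":-0.013,"y":0,"z":0.198,"roll":0},{"hand":1,"x":-0.013,"y":0,"z":0.198,"roll":0},{"hand":1,"x":-0.013,"y":0,"z":0.198,"roll":0},{"hand":1,"x":-0.013,"y":0,"z":0.198,"roll":0},{"hand":1,"x":-0.013,"y":0,"z":0.198,"roll":0},{"hand":1,"x":-0.013,"y":0,"z":0.198,"roll":0}]' --grip_force 40

```text
time: 6.73
tool_pos: [0.4831, -0.1438, 0.0794]
tcp_rot: [3.129, 0.272, 0.004]
wrist_force: [0.1, -0.9, -0.4]
width: 0.301
grip_force: 0.0
```

Emit:
servo_tool --targets '[{"hand":1,"x":0,"y":0,"z":0,"roll":0},{"hand":1,"x":0,"y":0,"z":0,"roll":0},{"hand":1,"x":0,"y":0,"z":0,"roll":0},{"hand":1,"x":0,"y":0,"z":0,"roll":0}]'

```text
time: 7.07
tool_pos: [0.4828, -0.1438, 0.0792]
tcp_rot: [3.129, 0.272, 0.003]
wrist_force: [-1.4, 1.6, 6.2]
width: 0.174
grip_force: 39.0
```

```bash
python3 -c "
from h import *
goto([(-.066,-.115,.078),(-.066,.035,.078),(-.066,.0514,.078)]);print(bot.read_state()['torque'])"
```

```text
t 7.07 pos [ 0.4828 -0.1438  0.0792] F [-1.4  1.6  6.2] z [ 0.002 -0.001 -1.   ] roll -0.0
local [-0.065  -0.1155  0.0792]
[-0.002  -0.001   0.0023]
[-0.002 -0.301  0.002]
[-0.002  -0.3338  0.002 ]
[-0.02493314  0.15100686  0.00699757]
```

Emit:
servo_tool --targets '[{"hand":1,"x":0,"y":-0.01,"z":0,"roll":0},{"hand":1,"x":0,"y":-0.03,"z":0,"roll":0},{"hand":1,"x":0,"y":-0.055,"z":0,"roll":0},{"hand":1,"x":0,"y":-0.08,"z":0,"roll":0},{"hand":1,"x":0,"y":-0.11,"z":0,"roll":0},{"hand":1,"x":0,"y":-0.14,"z":0,"roll":0},{"hand":1,"x":0,"y":-0.17,"z":0,"roll":0},{"hand":1,"x":0,"y":-0.2,"z":0,"roll":0},{"hand":1,"x":0,"y":-0.22,"z":0,"roll":0},{"hand":1,"x":0,"y":-0.24,"z":0,"roll":0}]'

```text
time: 7.9
tool_pos: [0.4614, -0.0248, 0.0791]
tcp_rot: [3.129, 0.273, 0.001]
wrist_force: [-3.9, -2.3, 8.7]
width: 0.173
grip_force: 39.7
```

Emit:
servo_tool --targets '[{"hand":1,"x":0,"y":0,"z":0,"roll":0},{"hand":1,"x":0,"y":0,"z":0,"roll":0},{"hand":1,"x":0,"y":0,"z":0,"roll":0}]'

```text
time: 8.15
tool_pos: [0.4614, -0.0247, 0.0791]
tcp_rot: [-3.13, -0.273, -0.001]
wrist_force: [-3.0, -0.0, 9.8]
width: 0.176
grip_force: 39.8
```

```bash
python3 - <<'E'
from h import *
from workcell import read_camera
goto([(-.066,.0514,.0792)])
s=bot.read_state();i=camera_info("wrist")
a=read_camera("wrist")[:,:,::-1].copy()
T=np.eye(4);T[:3,:3]=R.from_rotvec(s["tcp_rot"]).as_matrix();T[:3,3]=s["tool_pos"];T=T@i["T_tool_cam"]
for q in(.04,.0516,.064): print("block y,x=.0516",q,proj(i,world(P,(q,.0514,.042)),T[:3,3],T[:3,:3]))
for q in(-.045,.045): print("cover edge end",q,proj(i,world(P,(-.034,.005+q,.0615)),T[:3,3],T[:3,:3]))
np.save("T.npy",T)
cv2.imwrite("pics/w4.png",a)
E
```

```text
t 8.15 pos [ 0.4614 -0.0247  0.0791] F [-3.  -0.   9.8] z [ 0.  0. -1.] roll 0.0001
local [-0.0655  0.0055  0.0791]
[-0.0009 -0.0918 -0.0001]
block y,x=.0516 0.04 [214.82126993  40.74089948]
block y,x=.0516 0.0516 [212.20168971  12.97932001]
block y,x=.0516 0.064 [209.24343727 -18.37141304]
cover edge end -0.045 [403.71283024 200.93487713]
cover edge end 0.045 [221.27687445 201.00723314]
```

View pics/w4.png

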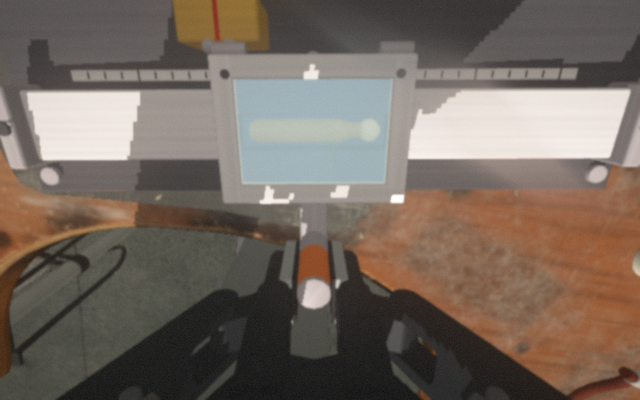

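The red line is near column 216-217 (expected 215) and the cover corners are at 222 and 406 (expected 221 and 404). That puts the notch about 45-46 mm ahead. I'll advance 32 mm, then go in fine steps while watching the force.

Emit:
servo_tool --targets '[{"hand":1,"x":0,"y":-0.015,"z":0,"roll":0},{"hand":1,"x":0,"y":-0.035,"z":0,"roll":0},{"hand":1,"x":0,"y":-0.055,"z":0,"roll":0},{"hand":1,"x":0,"y":-0.064,"z":0,"roll":0},{"hand":1,"x":0,"y":-0.064,"z":0,"roll":0},{"hand":1,"x":0,"y":-0.064,"z":0,"roll":0},{"hand":1,"x":0,"y":-0.064,"z":0,"roll":0}]'

```text
time: 8.78
tool_pos: [0.4558, 0.0067, 0.0791]
tcp_rot: [-3.129, -0.273, -0.0]
wrist_force: [-4.0, 0.5, 9.9]
width: 0.171
grip_force: 39.9
```

Emit:
servo_tool --targets '[{"hand":1,"x":0,"y":-0.004,"z":0,"roll":0},{"hand":1,"x":0,"y":-0.006,"z":0,"roll":0},{"hand":1,"x":0,"y":-0.006,"z":0,"roll":0},{"hand":1,"x":0,"y":-0.006,"z":0,"roll":0}]'

```text
time: 9.12
tool_pos: [0.4553, 0.0093, 0.0791]
tcp_rot: [3.13, 0.272, 0.0]
wrist_force: [-4.0, -1.3, 10.5]
width: 0.169
grip_force: 39.9
```

Emit:
servo_tool --targets '[{"hand":1,"x":0,"y":-0.004,"z":0,"roll":0},{"hand":1,"x":0,"y":-0.004,"z":0,"roll":0},{"hand":1,"x":0,"y":-0.004,"z":0,"roll":0}]'

```text
time: 9.37
tool_pos: [0.4551, 0.0105, 0.0791]
tcp_rot: [3.128, 0.273, 0.0]
wrist_force: [-3.4, -3.8, 10.3]
width: 0.177
grip_force: 39.9
```

Emit:
servo_tool --targets '[{"hand":1,"x":0,"y":-0.004,"z":0,"roll":0},{"hand":1,"x":0,"y":-0.004,"z":0,"roll":0},{"hand":1,"x":0,"y":-0.004,"z":0,"roll":0}]'

```text
time: 9.62
tool_pos: [0.4547, 0.0127, 0.0791]
tcp_rot: [3.129, 0.273, 0.0]
wrist_force: [-3.0, -2.2, 10.1]
width: 0.171
grip_force: 39.9
```

```bash
python3 -c "
from h import *
goto([(-.066,.0514,.0792)])"
```

```text
t 9.62 pos [0.4547 0.0127 0.0791] F [-3.  -2.2 10.1] z [ 0.    -0.001 -1.   ] roll 0.0001
local [-0.0657  0.0435  0.0791]
[-0.0006 -0.0158 -0.0002]
```

Emit:
servo_tool --targets '[{"hand":1,"x":0,"y":-0.003,"z":0,"roll":0},{"hand":1,"x":0,"y":-0.003,"z":0,"roll":0},{"hand":1,"x":0,"y":-0.003,"z":0,"roll":0}]'

```text
time: 9.87
tool_pos: [0.4543, 0.0146, 0.0791]
tcp_rot: [3.129, 0.272, 0.0]
wrist_force: [-4.0, -1.2, 10.4]
width: 0.173
grip_force: 39.9
```

Emit:
servo_tool --targets '[{"hand":1,"x":0,"y":-0.003,"z":0,"roll":0},{"hand":1,"x":0,"y":-0.003,"z":0,"roll":0},{"hand":1,"x":0,"y":-0.003,"z":0,"roll":0}]'

```text
time: 10.12
tool_pos: [0.454, 0.0164, 0.0791]
tcp_rot: [-3.13, -0.272, 0.0]
wrist_force: [-4.6, 0.7, 9.7]
width: 0.177
grip_force: 39.9
```

Emit:
servo_tool --targets '[{"hand":1,"x":0,"y":-0.003,"z":0,"roll":0},{"hand":1,"x":0,"y":-0.003,"z":0,"roll":0},{"hand":1,"x":0,"y":-0.003,"z":0,"roll":0}]'

```text
time: 10.37
tool_pos: [0.4537, 0.0184, 0.0791]
tcp_rot: [-3.129, -0.271, 0.0]
wrist_force: [-4.7, 3.4, 10.8]
width: 0.175
grip_force: 40.0
```

Emit:
servo_tool --targets '[{"hand":1,"x":0,"y":-0.002,"z":0,"roll":0},{"hand":1,"x":0,"y":-0.002,"z":0,"roll":0},{"hand":1,"x":0,"y":-0.002,"z":0,"roll":0},{"hand":1,"x":0,"y":-0.002,"z":0,"roll":0}]'

```text
time: 10.7
tool_pos: [0.4535, 0.0194, 0.0791]
tcp_rot: [-3.129, -0.271, 0.0]
wrist_force: [-4.1, 3.0, 10.8]
width: 0.172
grip_force: 40.0
```

Emit:
servo_tool --targets '[{"hand":1,"x":0,"y":-0.002,"z":0,"roll":0},{"hand":1,"x":0,"y":-0.002,"z":0,"roll":0},{"hand":1,"x":0,"y":-0.002,"z":0,"roll":0},{"hand":1,"x":0,"y":-0.002,"z":0,"roll":0}]'

```text
time: 11.03
tool_pos: [0.4534, 0.0197, 0.0791]
tcp_rot: [-3.13, -0.272, 0.0]
wrist_force: [-4.7, -0.4, 10.2]
width: 0.174
grip_force: 39.9
```

Emit:
servo_tool --targets '[{"hand":1,"x":0,"y":-0.001,"z":0,"roll":0},{"hand":1,"x":0,"y":-0.001,"z":0,"roll":0},{"hand":1,"x":0,"y":-0.001,"z":0,"roll":0},{"hand":1,"x":0,"y":-0.001,"z":0,"roll":0},{"hand":1,"x":0,"y":-0.001,"z":0,"roll":0}]'

```text
time: 11.45
tool_pos: [0.4534, 0.0199, 0.0791]
tcp_rot: [3.129, 0.273, 0.0]
wrist_force: [-3.2, -2.1, 10.0]
width: 0.177
grip_force: 39.9
```

```bash
python3 - <<'E'
from h import *
from workcell import read_camera
F=[]
t=[]
for k in range(12):
    t.append(read_camera("top")); s=bot.read_state(); F.append(s["wrist_force"])
F=np.array(F);u=np.array([-np.sin(P[2]),np.cos(P[2]),0])
goto([(-.066,.0514,.0792)]);print("F along",(F@u).round(1),(F@u).mean(),"sem",(F@u).std()/12**.5)
a=t[-1][:,:,::-1]
cv2.imwrite("pics/top5.png",cv2.resize(a[130:240,200:400],None,fx=4,fy=4,interpolation=cv2.INTER_CUBIC))
E
```

```text
t 12.05 pos [0.4534 0.0199 0.0791] F [-4.5 -2.5 10.5] z [ 0.    -0.001 -1.   ] roll 0.0001
local [-0.0657  0.0508  0.0791]
[-0.0005 -0.0012 -0.0002]
F along [-1.2 -0.5 -1.7 -1.3 -1.2 -1.3 -1.6 -1.1  0.2 -1.6 -1.  -1.6] -1.1730762463770368 sem 0.14617695428221075
```

View pics/top5.png

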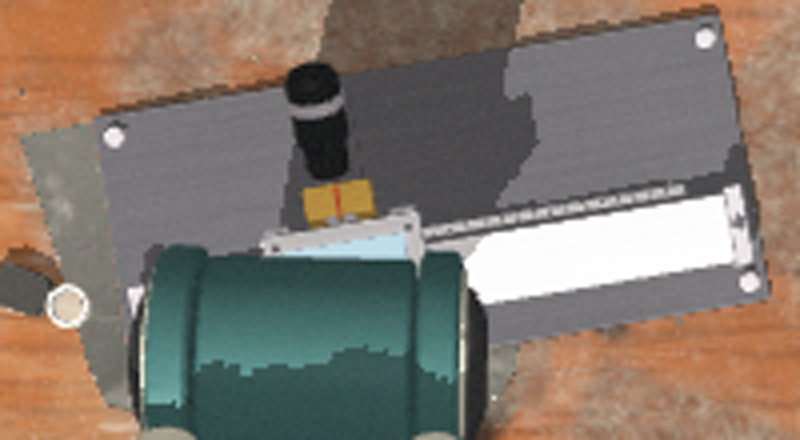

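The cover is still shut, spanning columns 262-420 with its middle at about 341. That is abreast of the red line at about 340. Handing in.

```bash
python3 -c "
from workcell import ticket
print(ticket.finish_job())"
```

```text
the job is handed in; nothing more can be done
None
```

The job is handed in, with no verdict reported. The cover was shut over the punch before the carriage moved. By force and camera the carriage is at rest in the notch, with the post still gripped at 40 N, and I saw no contact with the bottle, tin or loupe.

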